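# Hold a sample board in the corner of a vacuum drawdown bed

## Robot

A 6-joint arm with a two-finger parallel gripper is mounted at the origin on the work surface. World frame = base frame: x ahead of the robot, y to its left, z up, the work surface at z = 0. Lengths are in m, angles in rad, forces in N, time in s.
With the tool pointing down it reaches from about 0.25 to 0.725 m from the base axis. Payload 4 kg.
Tool frame: the origin (TCP) lies on the centre line of the jaws, within the pads' length; the fingertips stand tip_reach ahead of it and the grasp point (between the pads) lies 5 mm behind it (tip_reach is the distance from the TCP to the fingertips, in m); z points along the fingers, y is the direction in which the jaws open and shut (so a half turn about z gives the same grasp; the last joint's range is limited). The gripper opens to 85 mm and grips with 20 to 120 N. Pads are 22 mm wide; open, the fingers measure 114 mm over their backs; the gripper's body (76 mm by 85 mm) begins 54 mm behind the grasp point. The pads swing forward as they close: fully open they stand 13 mm farther back than shut.
Start: joints at [-1.226, 0.241, 0.005, 1.335, 0, 1.571], TCP at [0.169, -0.471, 0.207] pointing down, gripper open.
Joint ranges: [-2.72, 2.72], [-1.05, 1.87], [-1.09, 1.28], [-1.99, 2.15], [-1.42, 1.44], [-3.14, 3.14]. Speed limits (rad/s): [2.79, 2.79, 3.14, 3.14, 3.14, 3.14].

## Interface

Orientations are given as a unit quaternion [x, y, z, w].
In Python, from workcell import * gives the robot as it stands.
- The arm moves only by the tool arm_command, never from a script. Its arguments are lists of equal length, an entry for each row: "translation": the shift along the tool's x, y, z in cm, a list of three; "turn": the turn about the tool's z in rad; "hand": the closure, from 0 (fully open) to 1 (shut). In form: {"translation": [[x, y, z], ...], "turn": [turn, ...], "hand": [hand, ...]}. A call has 1 to 5 rows; each row is the pose to reach, as a shift and turn from the pose commanded when the call began, along the tool's axes at that moment; what a row does not reach only later rows make up. A row lasts 1/12 s, in which the tool goes at most 41.7 mm and 7.16 degrees, less where a joint would pass 70% of its speed; a pose out of reach is approached as far as the arm can. A call with a gripper value outside its range is refused whole. The fingers move at their own pace and stop on an object; the grip force is fixed at half the most. Time passes only in rows, so rows that repeat a pose let the fingers close. It gives the time, the measured TCP pose, the force and the opening at its end, in the units of the state.
- get_obs(): the state, without advancing time (a new reading comes with each control period).
- camera(name): name is "side" or "top" or "wrist"; returns (picture, depth): 400x640x3 uint8, red, green, blue; 400x640 float32, m along the optical axis (not along the pixel's ray), 0 where there is no reading.
- camera_info(name): a dict with "mtx" (3x3 intrinsics, pixels), "dist_coeffs" ([k1, k2, p1, p2, k3] as OpenCV has them; the pictures are not rectified), "world_to_cam" (4x4, takes a point from world to camera coordinates). Camera axes: x right, y down, z forward; pixel columns grow to the right and rows downward; lengths in m; the calibration is good to about 2 mm. A picture is of the moment at which its call begins: read the wrist's pose just before it. camera_info takes no time and is no camera call; for the wrist camera it gives the pose at the moment of the call.
- job_done(): hands the job in, once; it reports no verdict.
Trained networks look in the newest picture that a camera, given by its name, has taken for a name from the list of things; names that differ only in an ending like _2 or _b are one class to them, and where a whole thing is asked for, a point or a joint stands for the part that bears it (a point fixed in the world has none). Each returns a list of dicts, best first, with "conf" (0 to 1); they miss things now and then, are a little off and sometimes report something else, mostly with a low value. They report only what shows in the picture. A call takes as long as a camera call. They do not tell look-alikes from the thing itself.
- search_frame(camera, name): "location" ([row, column] in pixels, amid what is visible of it).
- spot_point(camera, name): "location" ([row, column] in pixels: a listed point, or the origin of a listed thing).
The state is a dict: "clock": time; "joint_pos": joint angles; "joint_vel": joint speeds; "tau": joint torques, N m; "eef_pos": TCP position; "tool_rot": TCP orientation; "ft_force": force on the tool from outside, world axes, zero at the start; "ft_torque": the same for the moment, N m; "grip_width": finger opening in m.
Only numpy, scipy, OpenCV 4.12 (cv2) and the standard library are available. Lean on these libraries where they do the work, as an engineer would, in place of code of your own. Each camera call takes 0.05 s, during which the arm holds its last target. There are 200 camera calls.

## Task

Get the sample board ready for a drawdown: first turn the rotary switch of the vacuum bed from off to on, until it clicks over fully, so that the pump begins to draw. Then take the long sample board, lay it flat on the bed with its long edge along the long fence, and press it into the corner so that it touches both fences at once, firmly but without ramming them. Leave the other things on the bench and bed where they are, and finish while still holding the board pressed into the corner; do not let go.

Things in the scene. Friction and masses are not known exactly. Their poses are not given: they have to be found in the camera images.
- vacuum_bed: Vacuum drawdown bed, fixed, placed and turned anew each time: grey housing 260 (x) x 420 (y) x 80 mm high. Origin: centre of its underside; x to its far side, y to its left. Holed aluminium bed plate on top (x -115 to 115, y -75 to 195 mm), surface 86 mm above the bench. Right of it a console 80 mm high: rotary switch at (20, -145), flat gauge at (-75, -145) mm. Fence corner at (85, 160) mm.
- corner (a point): Inside corner of the two fences at the height of the bed surface (86 mm above the bench), axes as the bed's. The free bed lies to its -x and -y. A properly seated board has a long side along y against the long fence and an end against the short fence; its origin is then at (-30, -70, 0) mm here.
- long_fence: Long fence, fixed on the bed: steel strip 20 (x) x 205 (y) x 10 mm high along the bed's far edge. Origin: centre of its underside, on the bed surface; working face towards -x, 10 mm from the origin. Lower than the board, so a finger can pass above it. Stops 10 mm short of the corner.
- short_fence: Short fence, fixed on the bed: steel strip 120 (x) x 20 (y) x 10 mm high along the bed's left edge. Origin: centre of its underside, on the bed surface; working face towards -y, 10 mm from the origin. Stops 10 mm short of the corner.
- switch (a joint): Rotary switch on the console, upright axis: 0 is off (every start), 1.047 rad (60 degrees) is on. Turns clockwise seen from above, with firm stops at both ends. A spring snaps it to the nearer end: about 0.1 N m to leave an end, falling to nothing at the middle.
- switch_grip (a point): Point on the switch's axis in the middle of its black bar grip, 106 mm above the bench. The bar is 46 mm long, 14 mm wide, and stands from 91 to 119 mm above the bench on a round skirt 44 mm across. The point turns with the bar, x along the bar; at off the bar lies along the bed's x.
- sample_board: The long sample board, loose on the bench: a primed fibreboard block 60 (x) x 140 (y) x 25 mm (z), about 0.16 kg. Origin: centre of its underside. It may go on the bed either way round. It drags on bed and fences (friction about 0.5 to 0.75), so pressing on one fence resists sliding along it.
- square_board: A square board of the same stuff, 60 x 60 x 25 mm, loose; not wanted. Origin: centre of its underside. It and the long board swap places.
- ink_tin: Steel tin 75 mm across, 68 mm high, standing on the bench, loose. Origin: centre of its underside. Leave alone.
- paper_cup: Paper cup with a flat lid, 76 mm across the rim, 90 mm high, standing on the bench, loose. Origin: centre of its underside. Leave alone.
- palette_knife: Palette knife (flat ink spatula, wooden handle) 210 mm long lying on the bench near the robot, loose. Origin: on the bench below about its middle; it lies along its x. Leave alone.
- pigment_jar: Small glass jar with a white lid, 48 mm across, 50 mm high, standing on the near part of the bed plate, loose. Origin: centre of its underside. Leave alone.
Mind the look-alikes: they are no part of the job. Leave any yellow look-alike of the sample_board alone.

How it is judged:
By the outcome, as a careful person would: the job done as asked, in the order asked, and still so for the second after the job is handed in, while the arm keeps its last pose, push and grip.
It also fails if it takes over 70 s, if anything falls off the work surface, if the arm or the gripper's body presses on something with over 40 N, if the wrist force passes 120 N, or if a joint passes its speed limit or range.

## Working session

There is one attempt and no reset: what is moved stays moved. The work goes in short steps, Python scripts to look and compute and a tool call to move; the robot and the scene stay as the last step left them, time stands still between calls to the robot, and variables do not carry over. Pictures are saved under pics/ and viewed, about 8 in all and at most 12, crops included, and the job is handed in when it is done.

Besides the shell and the picture viewer there is one more tool, called after "Request:" in YAML: its name, and indented under it one key for each argument. arm_command: Moves the arm, as the interface text tells. Its arguments: {"type":"object","properties":{"translation":{"type":"array","items":{"type":"array","items":{"type":"number"}}},"turn":{"type":"array","items":{"type":"number"}},"hand":{"type":"array","items":{"type":"number"}}},"required":["translation","turn","hand"]}

```bash
mkdir -p pics
cat > h.py <<'E'
from workcell import *
import numpy as np, cv2
from scipy.spatial.transform import Rotation as R
def snap(n):
    i=camera_info(n); p,d=camera(n); return p,d,i
def w(i,rc,z=None,d=None):
    "pixel [row,col] -> world at plane z or with depth"
    K=np.array(i['mtx'],float);D=np.array(i['dist_coeffs'],float);T=np.linalg.inv(np.array(i['world_to_cam']))
    u=cv2.undistortPoints(np.array([[[rc[1],rc[0]]]],float),K,D)[0,0]
    r=T[:3,:3]@np.array([u[0],u[1],1]);o=T[:3,3]
    s=d if z is None else (z-o[2])/r[2]
    return o+r*s
def cloud(i,d):
    K=np.array(i['mtx'],float);D=np.array(i['dist_coeffs'],float);T=np.linalg.inv(np.array(i['world_to_cam']))
    v,u=np.mgrid[:400,:640]
    n=cv2.undistortPoints(np.stack([u,v],-1).reshape(-1,1,2).astype(float),K,D)[:,0]
    P=np.c_[n,np.ones(len(n))]*d.reshape(-1,1)
    return (P@T[:3,:3].T+T[:3,3]).reshape(400,640,3)
def save(n,p): cv2.imwrite('pics/'+n,p[:,:,::-1])
E
python3 - <<'E'
from h import *
np.set_printoptions(precision=3,suppress=True)
o=get_obs();print(o)
try:
    import workcell;print([k for k in dir(workcell) if k[0]!='_'])
except: pass
p,d,i=snap('top');save('top1.png',p)
C=cloud(i,d);np.savez('top1.npz',p=p,d=d,C=C)
for n in ['vacuum_bed','corner','long_fence','short_fence','switch_grip','sample_board','square_board','ink_tin','paper_cup','palette_knife','pigment_jar']:
    for r in spot_point('top',n)[:3]:
        l=r['location'];print(n,round(r['conf'],2),np.round(l),C[int(l[0]),int(l[1])])
E
```

```text
{'clock': 0.0, 'joint_pos': array([-1.226,  0.241,  0.004,  1.335,  0.   ,  1.571]), 'joint_vel': array([-0.001,  0.001,  0.   , -0.003, -0.001,  0.001]), 'tau': array([  0.002, -37.232,  25.24 ,   0.017,   0.   ,  -0.   ]), 'eef_pos': array([ 0.169, -0.47 ,  0.206]), 'tool_rot': array([ 0.985,  0.172, -0.   , -0.001]), 'ft_force': array([0.277, 0.012, 0.157]), 'ft_torque': array([ 0.033, -0.065,  0.007]), 'grip_width': 0.0859051062490937}
['Unreachable', 'camera', 'camera_info', 'get_obs', 'job_done', 'search_frame', 'spot_point', 'tip_reach']
vacuum_bed 0.6 [202. 264.] [0.521 0.12  0.089]
corner 0.63 [157. 216.] [0.656 0.277 0.085]
long_fence 0.57 [162. 252.] [0.637 0.161 0.093]
short_fence 0.71 [184. 206.] [0.569 0.298 0.097]
switch_grip 0.6 [196. 309.] [ 0.538 -0.013  0.118]
sample_board 0.93 [174. 400.] [ 0.632 -0.294  0.024]
sample_board 0.58 [250. 437.] [ 0.396 -0.406  0.028]
square_board 0.58 [237. 387.] [ 0.433 -0.25   0.024]
ink_tin 0.86 [132. 362.] [ 0.748 -0.165  0.068]
ink_tin 0.74 [283. 392.] [ 0.293 -0.273  0.002]
ink_tin 0.67 [221. 250.] [0.456 0.154 0.131]
paper_cup 0.58 [199. 464.] [ 0.544 -0.475  0.083]
palette_knife 0.8 [283. 391.] [ 0.293 -0.27   0.   ]
palette_knife 0.17 [132. 362.] [ 0.748 -0.169  0.067]
pigment_jar 0.71 [224. 248.] [0.45  0.157 0.131]
```

View pics/top1.png

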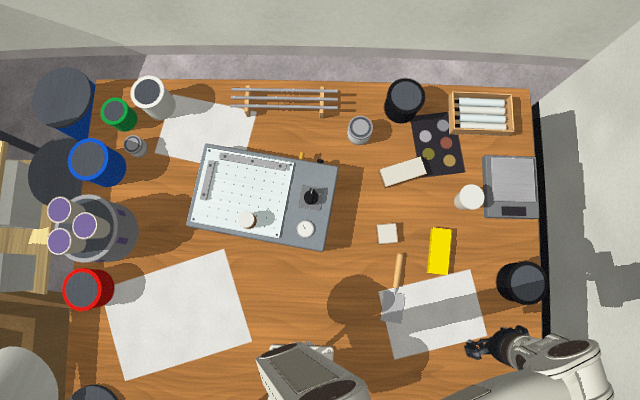

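The top view shows the bed at about (195,262), with the switch at (195,311) and the jar at (218,248). There are three board candidates: white long (171,404), yellow long (250,438) and white square (234,387). The white long one fits, being primed, 60x140 and not yellow. I'll confirm it in a crop while measuring.

Run:
```python
from h import *
np.set_printoptions(precision=4,suppress=True)
z=np.load('top1.npz');C=z['C'];p=z['p'];Z=C[...,2]
def rect(m,seed):
    n,l=cv2.connectedComponents(m.astype(np.uint8),connectivity=4);q=C[l==l[seed]][:,:2]
    r=cv2.minAreaRect((q*1000).astype(np.float32));return r,len(q),q.mean(0)
white=(p.min(2)>130)
print('board',rect((Z>.017)&(Z<.033)&(C[...,0]<.75),(171,400)))
print('square',rect((Z>.017)&(Z<.033),(234,387)))
print('yellow',rect((Z>.017)&(Z<.033),(250,438)))
print('bed',rect((Z>.07)&(Z<.1),(200,230)))
print('tin',C[128,360],'switch top',[C[r,c] for r,c in ((195,311),(190,311),(200,311))])
print('tip',tip_reach)
crop=np.hstack([cv2.resize(p[140:280,360:480],None,fx=3,fy=3,interpolation=2),cv2.resize(p[150:290,250:350],None,fx=3,fy=3,interpolation=2)])
save('crop1.png',crop)
s,d,i=snap('side');save('side1.png',s)
```

```text
board (((637.89794921875, -302.1903076171875), (61.584407806396484, 140.14346313476562), 19.466014862060547), 827, array([ 0.6372, -0.3019]))
square (((440.7794189453125, -253.66954040527344), (59.870323181152344, 61.044185638427734), 7.5646820068359375), 363, array([ 0.4413, -0.2524]))
yellow (((391.73297119140625, -416.24652099609375), (60.11223220825195, 142.7033233642578), 84.88129425048828), 893, array([ 0.3919, -0.4157]))
bed (((539.0692749023438, 129.05380249023438), (420.6051025390625, 261.3096923828125), 81.1097640991211), 11483, array([0.5368, 0.1247]))
tin [ 0.7601 -0.1622  0.0686] switch top [array([ 0.5377, -0.019 ,  0.1185]), array([ 0.553 , -0.0184,  0.115 ]), array([ 0.5235, -0.0194,  0.1166])]
tip 0.014
```

View pics/crop1.png

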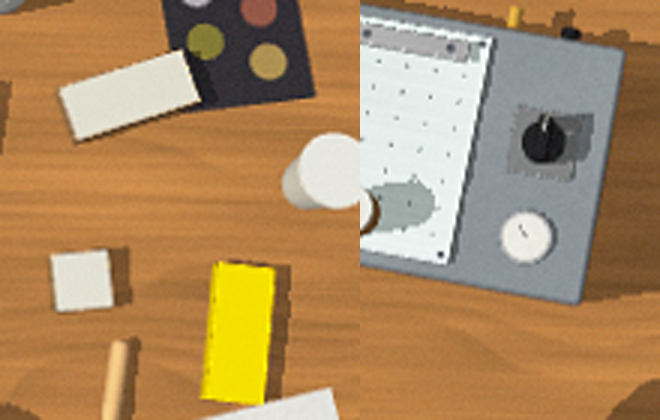

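View pics/side1.png

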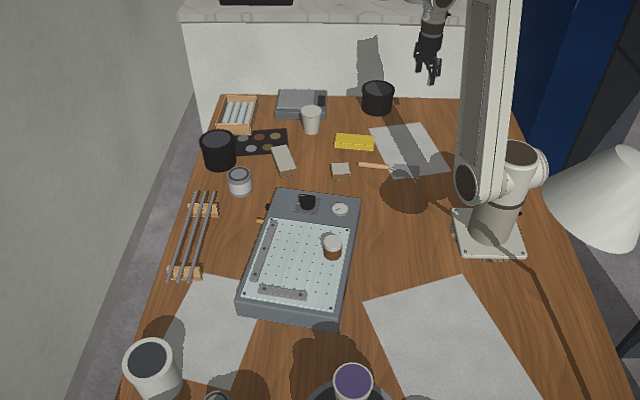

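Crop: the white long board at (95,130) is confirmed, clear of the yellow one and the square; the switch bar lies along the bed's x (off). The side view agrees. Bed pose fits: centre (0.539,0.129), yaw −8.9°. The switch is predicted at (0.536,−0.017), and the depth measurement puts it at (0.538,−0.019).

```bash
cat >> h.py <<'E'
def plan(*wps):
    "waypoints (x,y,z,yaw_of_tool_x deg): print tool-frame shift (cm) and turn (rad) of each, chained from the current pose"
    o=get_obs();p=np.array(o['eef_pos']);Rm=R.from_quat(o['tool_rot']).as_matrix()
    yaw=np.degrees(np.arctan2(Rm[1,0],Rm[0,0]))
    print('now',p.round(4),'yaw',yaw.round(2),'j',np.round(o['joint_pos'],2),'f',np.round(o['ft_force'],1),'w',round(o['grip_width'],4),'t',round(o['clock'],2))
    for x in wps:
        a=np.radians(yaw);X=np.array([np.cos(a),np.sin(a),0]);Y=np.array([np.sin(a),-np.cos(a),0])
        d=np.array(x[:3])-p;t=-np.radians((x[3]-yaw+180)%360-180)
        print(np.round([d@X*100,d@Y*100,-d[2]*100],2),'turn',round(t,3),'rows',int(np.ceil(max(np.linalg.norm(d)/.0417,abs(t)/.125))))
        p=np.array(x[:3]);yaw=x[3]
E
python3 - <<'E'
from h import *
plan((.25,-.36,.21,55),(.33,-.26,.21,90),(.41,-.16,.20,125),(.48,-.08,.20,158),(.5,-.018,.20,171.1))
E
```

```text
now [ 0.169  -0.4706  0.2071] yaw 19.75 j [-1.23  0.24  0.01  1.34 -0.    1.57] f [0.6 0.5 0.5] w 0.0859 t 0.65
[11.36 -7.67 -0.29] turn -0.615 rows 5
[12.78  0.82 -0.  ] turn -0.611 rows 5
[10.  8.  1.] turn -0.611 rows 5
[ 2.54 10.32 -0.  ] turn -0.576 rows 5
[ 0.47  6.5  -0.  ] turn -0.229 rows 2
```

Request:
arm_command:
  translation:
    - [2.2, -1.5, 0]
    - [4.5, -3, 0]
    - [6.8, -4.6, 0]
    - [9, -6.1, 0]
    - [11.3, -7.6, -0.3]
  turn: [-0.12, -0.24, -0.36, -0.48, -0.61]
  hand: [0, 0, 0, 0, 0]

```text
clock: 1.07
eef_pos: [0.2499, -0.3595, 0.2097]
tool_rot: [0.888, 0.46, -0.0, -0.0]
ft_force: [1.2, -0.1, -0.8]
grip_width: 0.0855
```

Request:
arm_command:
  translation:
    - [2.5, 0.2, 0]
    - [5, 0.3, 0]
    - [7.6, 0.5, 0]
    - [10.2, 0.6, 0]
    - [12.8, 0.8, 0]
  turn: [-0.12, -0.24, -0.36, -0.48, -0.61]
  hand: [0, 0, 0, 0, 0]

```text
clock: 1.48
eef_pos: [0.3312, -0.2603, 0.2103]
tool_rot: [0.711, 0.704, 0.0, 0.0]
ft_force: [-0.3, -0.2, -0.2]
grip_width: 0.0851
```

Request:
arm_command:
  translation:
    - [2, 1.6, 0.2]
    - [4, 3.2, 0.4]
    - [6, 4.8, 0.6]
    - [8, 6.4, 0.8]
    - [10, 8, 1]
  turn: [-0.12, -0.24, -0.36, -0.48, -0.61]
  hand: [0, 0, 0, 0, 0]

```text
clock: 1.9
eef_pos: [0.413, -0.1616, 0.2002]
tool_rot: [0.469, 0.883, 0.0, 0.0]
ft_force: [0.2, -0.1, 0.2]
grip_width: 0.0854
```

Request:
arm_command:
  translation:
    - [0.5, 2, 0]
    - [1, 4, 0]
    - [1.5, 6.1, 0]
    - [2, 8.2, 0]
    - [2.5, 10.3, 0]
  turn: [-0.12, -0.24, -0.36, -0.48, -0.58]
  hand: [0, 0, 0, 0, 0]

```text
clock: 2.32
eef_pos: [0.4847, -0.0838, 0.2002]
tool_rot: [0.197, 0.98, -0.0, 0.0]
ft_force: [0.6, -1.4, -0.1]
grip_width: 0.0856
```

Request:
arm_command:
  translation:
    - [0.2, 3, 0]
    - [0.5, 6.5, 0]
    - [0.5, 6.5, 0]
  turn: [-0.12, -0.23, -0.23]
  hand: [0, 0, 0]

```text
clock: 2.57
eef_pos: [0.5065, -0.0182, 0.2]
tool_rot: [0.081, 0.997, 0.001, 0.001]
ft_force: [0.2, -0.2, -0.6]
grip_width: 0.0852
```

Run:
```python
from h import *
np.set_printoptions(precision=4,suppress=True)
p,d,i=snap('wrist');save('w1.png',p);C=cloud(i,d)
for r in spot_point('wrist','switch_grip')[:2]: print(r,w(i,r['location'],.106))
m=(C[...,2]>.108)&(C[...,2]<.124)&(abs(C[...,0]-.537)<.05)&(abs(C[...,1]+.018)<.05)
q=(C[m][:,:2]*1000).astype(np.float32);print(len(q),cv2.minAreaRect(q) if len(q) else 0)
plan((.537,-.018,.117,171.1))
```

```text
{'location': [229.4, 329.4], 'conf': 0.95} [ 0.5374 -0.0168  0.106 ]
961 ((536.751953125, -18.401046752929688), (13.567021369934082, 46.42109680175781), 80.94970703125)
now [ 0.505  -0.0218  0.1999] yaw 170.28 j [-0.04  0.25  0.01  1.32 -0.    0.13] f [-0.4  0.6 -0.5] w 0.0853 t 2.67
[-3.09  0.91  8.29] turn -0.014 rows 3
```

View pics/w1.png

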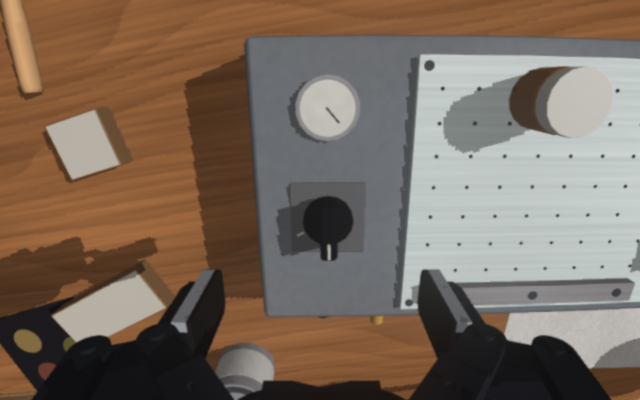

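The wrist view shows the bar at (229,329), clear of the gauge and fence, and its long axis measures −9.05°. Going down over it.

Request:
arm_command:
  translation:
    - [-3.1, 0.6, 0]
    - [-3.1, 0.6, 3]
    - [-3.1, 0.6, 6]
    - [-3.1, 0.6, 8.3]
    - [-3.1, 0.6, 8.3]
  turn: [-0.01, -0.01, -0.01, -0.01, -0.01]
  hand: [0, 0, 0, 0, 0]

```text
clock: 3.08
eef_pos: [0.532, -0.0235, 0.1121]
tool_rot: [0.082, 0.997, -0.0, -0.005]
ft_force: [-1.2, -0.8, -0.9]
grip_width: 0.0853
```

Run:
```python
from h import *
plan((.5367,-.0184,.117,170.95))
```

```text
now [ 0.532  -0.0235  0.1121] yaw 170.58 j [-0.04  0.37 -0.07  1.14 -0.    0.12] f [-1.2 -0.8 -0.9] w 0.0853 t 3.08
[-0.38  0.58 -0.49] turn -0.006 rows 1
```

Request:
arm_command:
  translation:
    - [0, 0, 0]
    - [0, 0, 0]
  turn: [0, 0]
  hand: [0, 0]

```text
clock: 3.25
eef_pos: [0.5371, -0.0231, 0.1186]
tool_rot: [0.082, 0.997, -0.0, 0.001]
ft_force: [0.5, -0.1, 0.2]
grip_width: 0.0853
```

Run:
```python
from h import *
plan((.5367,-.0184,.117,170.95))
```

```text
now [ 0.5371 -0.0231  0.1186] yaw 170.64 j [-0.04  0.37 -0.06  1.15 -0.    0.12] f [ 0.5 -0.1  0.2] w 0.0853 t 3.25
[0.12 0.46 0.16] turn -0.005 rows 1
```

Request:
arm_command:
  translation:
    - [0.1, 0.46, 0.1]
    - [0.1, 0.46, 0.1]
    - [0.1, 0.46, 0.1]
    - [0.1, 0.46, 0.1]
    - [0.1, 0.46, 0.1]
  turn: [0, 0, 0, 0, 0]
  hand: [0, 0, 1, 1, 1]

```text
clock: 3.67
eef_pos: [0.5364, -0.0175, 0.1167]
tool_rot: [0.081, 0.997, 0.0, 0.001]
ft_force: [-0.1, 0.5, 0.1]
grip_width: 0.0515
```

Request:
arm_command:
  translation:
    - [0, 0, 0]
    - [0, 0, 0]
    - [0, 0, 0]
    - [0, 0, 0]
    - [0, 0, 0]
  turn: [0, 0, 0, 0, 0]
  hand: [1, 1, 1, 1, 1]

```text
clock: 4.08
eef_pos: [0.5361, -0.0176, 0.116]
tool_rot: [0.081, 0.997, -0.0, -0.0]
ft_force: [-0.7, -0.2, 0.5]
grip_width: -0.0003
```

Request:
arm_command:
  translation:
    - [0, 0, 0]
    - [0, 0, 0]
    - [0, 0, 0]
    - [0, 0, 0]
    - [0, 0, 0]
  turn: [0, 0, 0, 0, 0]
  hand: [1, 1, 1, 1, 1]

```text
clock: 4.5
eef_pos: [0.5361, -0.0176, 0.1161]
tool_rot: [0.081, 0.997, -0.0, -0.0]
ft_force: [0.4, -0.5, 0.1]
grip_width: -0.0003
```

The fingers shut on nothing, so I'll look before doing anything else.

Run:
```python
from h import *
np.set_printoptions(precision=4,suppress=True)
p,d,i=snap('wrist');C=cloud(i,d);s,ds,i2=snap('side');Cs=cloud(i2,ds)
c=s[150:240,250:370]
save('w2.png',np.vstack([cv2.resize(p,(480,300)),cv2.resize(c,(400,300),interpolation=2)[:, :].repeat(1,0) if 0 else cv2.resize(c,(480,300),interpolation=2)]))
print('tcp in wrist px',cv2.projectPoints(np.array([[.5361,-.0176,.116]]),cv2.Rodrigues(np.array(i['world_to_cam'])[:3,:3])[0],np.array(i['world_to_cam'])[:3,3],np.array(i['mtx'],float),np.array(i['dist_coeffs'],float))[0].ravel())
for r in spot_point('wrist','switch_grip')[:2]: print(r,w(i,r['location'],.106))
```

```text
tcp in wrist px [322.4219 248.862 ]
{'location': [243.2, 326.0], 'conf': 0.96} [ 0.538  -0.0158  0.106 ]
{'location': [54.9, 621.1], 'conf': 0.31} [0.4611 0.1442 0.106 ]
```

View pics/w2.png

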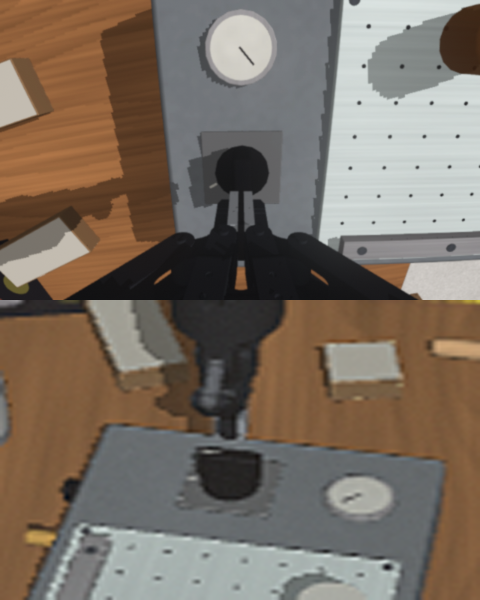

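Run:
```python
from h import *
np.set_printoptions(precision=3,suppress=True)
p,d,i=snap('wrist');C=cloud(i,d)
for r in range(200,340,8): print(r,C[r,318],p[r,318],'|',C[r,300])
s,ds,i2=snap('side');Cs=cloud(i2,ds)
for r in range(180,212,2): print(r,Cs[r,307],s[r,307])
plan()
```

```text
200 [ 0.514 -0.016  0.099] [26 26 28] | [ 0.518 -0.029  0.082]
208 [ 0.514 -0.016  0.112] [25 26 27] | [ 0.521 -0.029  0.089]
216 [ 0.516 -0.017  0.118] [28 28 30] | [ 0.525 -0.029  0.091]
224 [ 0.52  -0.017  0.119] [27 27 29] | [ 0.53  -0.03   0.091]
232 [ 0.525 -0.018  0.118] [26 26 28] | [ 0.535 -0.031  0.091]
240 [ 0.529 -0.019  0.119] [24 25 27] | [ 0.541 -0.032  0.09 ]
248 [ 0.534 -0.02   0.118] [25 25 27] | [ 0.546 -0.033  0.091]
256 [ 0.525 -0.018  0.145] [47 47 50] | [ 0.556 -0.035  0.083]
264 [ 0.524 -0.018  0.153] [43 43 45] | [ 0.562 -0.037  0.081]
272 [ 0.525 -0.018  0.158] [37 37 39] | [ 0.527 -0.026  0.153]
280 [ 0.524 -0.018  0.166] [38 39 40] | [ 0.526 -0.025  0.16 ]
288 [ 0.524 -0.018  0.171] [33 33 35] | [ 0.527 -0.025  0.164]
296 [ 0.524 -0.018  0.176] [29 29 31] | [ 0.527 -0.025  0.17 ]
304 [ 0.527 -0.018  0.177] [30 31 32] | [ 0.521 -0.023  0.184]
312 [ 0.53  -0.019  0.177] [25 24 26] | [ 0.522 -0.023  0.187]
320 [ 0.534 -0.019  0.177] [25 24 26] | [ 0.522 -0.023  0.191]
328 [ 0.537 -0.02   0.177] [23 23 24] | [ 0.522 -0.023  0.195]
336 [ 0.542 -0.02   0.177] [22 21 22] | [ 0.523 -0.023  0.198]
180 [0.532 0.044 0.234] [47 48 49]
182 [0.532 0.043 0.226] [37 36 35]
184 [0.533 0.027 0.205] [38 35 34]
186 [ 0.536 -0.003  0.169] [45 45 46]
188 [0.536 0.001 0.166] [41 42 43]
190 [ 0.536 -0.005  0.153] [40 39 42]
192 [ 0.542 -0.072  0.082] [115 121 123]
194 [0.464 0.948 1.046] [85 89 90]
196 [ 0.538 -0.015  0.12 ] [33 30 30]
198 [ 0.537 -0.011  0.116] [36 34 32]
200 [ 0.538 -0.012  0.107] [35 33 32]
202 [ 0.538 -0.012  0.099] [38 36 34]
204 [ 0.538 -0.009  0.093] [36 34 33]
206 [ 0.537 -0.005  0.09 ] [39 39 37]
208 [0.537 0.006 0.092] [37 36 36]
210 [0.537 0.006 0.084] [75 76 76]
now [ 0.536 -0.018  0.116] yaw 170.73 j [-0.03  0.37 -0.06  1.14 -0.    0.13] f [-0.1  0.1  0.2] w 0.0 t 4.75
```

Depth from both cameras puts the shut fingertips at about z≈0.145. The reported pose implies 0.102, so the real tips stand roughly 40 mm above that. The cameras get the bar's height right, so I trust them and will go 4 cm lower.

Request:
arm_command:
  translation:
    - [0, 0, 0]
    - [0, 0, 0]
    - [0, 0, 0]
    - [0, 0, 0]
    - [0, 0, 0]
  turn: [0, 0, 0, 0, 0]
  hand: [0, 0, 0, 0, 0]

```text
clock: 5.17
eef_pos: [0.5361, -0.0176, 0.1161]
tool_rot: [0.081, 0.997, 0.0, 0.0]
ft_force: [0.0, -0.5, -0.1]
grip_width: 0.0604
```

Request:
arm_command:
  translation:
    - [0, 0, 1]
    - [0, 0, 2]
    - [0, 0, 3]
    - [0, 0, 3.5]
    - [0, 0, 3.8]
  turn: [0, 0, 0, 0, 0]
  hand: [0, 0, 0, 0, 0]

```text
clock: 5.58
eef_pos: [0.5348, -0.0176, 0.0762]
tool_rot: [0.081, 0.997, -0.0, -0.002]
ft_force: [-0.1, -0.1, -0.5]
grip_width: 0.0859
```

Run:
```python
from h import *
np.set_printoptions(precision=3,suppress=True)
p,d,i=snap('wrist');C=cloud(i,d)
T=np.array(i['world_to_cam']);print('cam',np.linalg.inv(T)[:3,3])
# finger points: near the camera, dark; lowest heights in each side
for lo,hi in((-.08,-.035),(0,.05)):
    m=(C[...,1]>lo)&(C[...,1]<hi)&(C[...,0]>.5)&(C[...,0]<.56)&(C[...,2]>.096)&(d>0)
    q=C[m];print(len(q),np.sort(q[:,2])[:200:20],q[np.argsort(q[:,2])[:50]].mean(0))
plan()
```

```text
cam [ 0.451 -0.004  0.243]
11276 [0.112 0.114 0.115 0.116 0.116 0.117 0.117 0.117 0.118 0.118] [ 0.528 -0.061  0.114]
12237 [0.113 0.114 0.115 0.115 0.116 0.117 0.117 0.117 0.118 0.118] [0.542 0.024 0.114]
now [ 0.535 -0.018  0.076] yaw 170.73 j [-0.03  0.4  -0.12  1.05  0.    0.13] f [-0.8  0.5 -0.6] w 0.0856 t 5.63
```

Request:
arm_command:
  translation:
    - [0, 0, 0]
    - [0, 0, 0]
    - [0, 0, 0]
    - [0, 0, 0]
    - [0, 0, 0]
  turn: [0, 0, 0, 0, 0]
  hand: [1, 1, 1, 1, 1]

```text
clock: 6.05
eef_pos: [0.5365, -0.0176, 0.0785]
tool_rot: [0.081, 0.997, 0.0, 0.0]
ft_force: [-0.6, -0.3, -0.6]
grip_width: 0.0255
```

Request:
arm_command:
  translation:
    - [0, 0, 0]
    - [0, 0, 0]
    - [0, 0, 0]
    - [0, 0, 0]
    - [0, 0, 0]
  turn: [0, 0, 0, 0, 0]
  hand: [1, 1, 1, 1, 1]

```text
clock: 6.47
eef_pos: [0.5366, -0.0169, 0.0787]
tool_rot: [0.08, 0.997, 0.001, 0.001]
ft_force: [-0.3, 3.7, 5.9]
grip_width: 0.0126
```

Run:
```python
from h import *
plan()
```

```text
now [ 0.5366 -0.0169  0.0787] yaw 170.77 j [-0.03  0.4  -0.12  1.05  0.    0.13] f [-0.3  3.7  5.9] w 0.0126 t 6.47
```

Gripped, with an opening of about 13 mm. Now turning clockwise.

Request:
arm_command:
  translation:
    - [0, 0.05, -0.1]
    - [0, 0.05, -0.1]
    - [0, 0.05, -0.1]
    - [0, 0.05, -0.1]
    - [0, 0.05, -0.1]
  turn: [0.1, 0.2, 0.3, 0.4, 0.5]
  hand: [1, 1, 1, 1, 1]

```text
clock: 6.88
eef_pos: [0.5367, -0.0163, 0.0788]
tool_rot: [0.327, 0.945, 0.001, 0.0]
ft_force: [1.4, 4.9, -1.0]
grip_width: 0.0126
```

Request:
arm_command:
  translation:
    - [0, 0, 0]
    - [0, 0, 0]
    - [0, 0, 0]
    - [0, 0, 0]
    - [0, 0, 0]
  turn: [0.1, 0.2, 0.3, 0.4, 0.5]
  hand: [1, 1, 1, 1, 1]

```text
clock: 7.3
eef_pos: [0.5372, -0.0159, 0.0787]
tool_rot: [0.551, 0.835, 0.001, 0.0]
ft_force: [2.4, 4.5, -1.9]
grip_width: 0.0126
```

Run:
```python
from h import *
plan();print(get_obs()['ft_torque'])
```

```text
now [ 0.5372 -0.0159  0.0787] yaw 113.17 j [-0.03  0.4  -0.12  1.05  0.    1.14] f [ 2.4  4.5 -1.9] w 0.0126 t 7.3
[ 1.20333267 -0.68939795 -0.09883127]
```

Request:
arm_command:
  translation:
    - [0, 0, 0]
    - [0, 0, 0]
    - [0, 0, 0]
    - [0, 0, 0]
  turn: [0.05, 0.08, 0.08, 0.08]
  hand: [1, 1, 1, 1]

```text
clock: 7.63
eef_pos: [0.5373, -0.0159, 0.0788]
tool_rot: [0.581, 0.814, 0.001, 0.0]
ft_force: [2.9, 3.7, -0.5]
grip_width: 0.0122
```

Run:
```python
from h import *
plan();print(get_obs()['ft_torque'])
```

```text
now [ 0.5373 -0.0159  0.0788] yaw 109.01 j [-0.03  0.4  -0.12  1.05  0.    1.21] f [ 2.9  3.7 -0.5] w 0.0122 t 7.63
[ 1.04786894 -0.63514753  0.73522389]
```

Request:
arm_command:
  translation:
    - [0, 0, 0]
    - [0, 0, 0]
    - [0, 0, 0]
    - [0, 0, 0]
    - [0, 0, 0]
  turn: [-0.02, -0.02, -0.02, -0.02, -0.02]
  hand: [0, 0, 0, 0, 0]

```text
clock: 8.05
eef_pos: [0.536, -0.0176, 0.079]
tool_rot: [0.574, 0.819, -0.0, 0.0]
ft_force: [0.1, 0.2, 0.2]
grip_width: 0.0721
```

Request:
arm_command:
  translation:
    - [0, 0, 0]
    - [0, 0, -2]
    - [0, 0, -5]
    - [0, 0, -8]
    - [0, 0, -11]
  turn: [0, 0, 0, 0, 0]
  hand: [0, 0, 0, 0, 0]

```text
clock: 8.47
eef_pos: [0.5357, -0.0173, 0.1901]
tool_rot: [0.574, 0.819, -0.0, -0.0]
ft_force: [0.9, -0.4, -0.3]
grip_width: 0.0854
```

Run:
```python
from h import *
p,d,i=snap('wrist');C=cloud(i,d)
m=(C[...,2]>.108)&(C[...,2]<.124)&(abs(C[...,0]-.537)<.05)&(abs(C[...,1]+.018)<.05)
q=(C[m][:,:2]*1000).astype(np.float32);print(len(q),cv2.minAreaRect(q) if len(q) else 0)
plan((.60,-.15,.18,111),(.638,-.302,.16,109.5))
```

```text
1133 ((536.5341796875, -17.23166275024414), (13.935800552368164, 45.60770797729492), 21.452131271362305)
now [ 0.5394 -0.0174  0.1972] yaw 109.98 j [-0.03  0.31  0.08  1.32 -0.    1.19] f [1.7 0.  4.5] w 0.0856 t 8.52
[-14.53   1.16   1.72] turn -0.018 rows 4
[-15.55  -1.9    2.  ] turn 0.026 rows 4
```

The switch now measures 111.4° against 171° before, so it has gone the full 60° and is on. Next, over to the board.

Request:
arm_command:
  translation:
    - [-3.6, 0.3, 0.4]
    - [-7.3, 0.6, 0.8]
    - [-10.9, 0.9, 1.3]
    - [-14.5, 1.2, 1.7]
  turn: [0, 0, 0, 0]
  hand: [0, 0, 0, 0]

```text
clock: 8.85
eef_pos: [0.5976, -0.1506, 0.1721]
tool_rot: [0.573, 0.819, 0.0, 0.0]
ft_force: [-0.1, 0.1, -0.4]
grip_width: 0.0856
```

Request:
arm_command:
  translation:
    - [-3.3, -0.4, 1]
    - [-6.6, -0.8, 2]
    - [-10, -1.2, 3]
    - [-13, -1.6, 4]
    - [-13, -1.6, 4]
  turn: [0, 0, 0, 0, 0]
  hand: [0, 0, 0, 0, 0]

```text
clock: 9.27
eef_pos: [0.6251, -0.2827, 0.1279]
tool_rot: [0.576, 0.817, -0.001, -0.001]
ft_force: [-0.7, 0.3, -1.2]
grip_width: 0.0853
```

Run:
```python
from h import *
p,d,i=snap('wrist');C=cloud(i,d);save('w3.png',p)
m=((C[...,2]>.02)&(C[...,2]<.03)&(d>0)&(p.min(2)>80)).astype(np.uint8)
n,l,s,c=cv2.connectedComponentsWithStats(m,connectivity=4)
for k in range(1,n):
    if s[k,4]>500:
        q=(C[l==k][:,:2]*1000).astype(np.float32);print(s[k],cv2.minAreaRect(q))
print(search_frame('wrist','sample_board')[:2])
plan((.638,-.302,.02,109.5))
```

```text
[  69   28   79   95 6063] ((441.116943359375, -253.1832275390625), (60.17890167236328, 59.300315856933594), 6.537684440612793)
[494  59  50  93 537] ((739.2002563476562, -169.006103515625), (24.937255859375, 70.17404174804688), 12.516362190246582)
[  292   133    77   155 10926] ((638.0054931640625, -302.9930114746094), (59.559181213378906, 139.8556365966797), 19.344928741455078)
[{'location': [246.4, 53.7], 'conf': 0.83}, {'location': [206.1, 328.7], 'conf': 0.61}]
now [ 0.6255 -0.2782  0.1302] yaw 109.84 j [-0.42  0.66  0.45  1.37  0.    0.81] f [0.2 0.3 0.5] w 0.0858 t 9.37
[-2.66  0.36 11.02] turn 0.006 rows 3
```

View pics/w3.png

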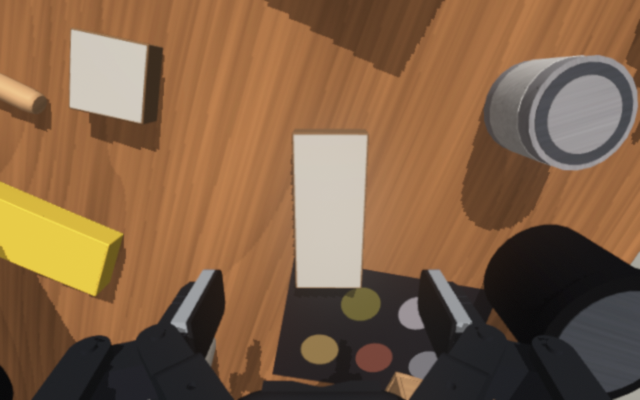

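The wrist view shows the white board at (206,329), with the yellow board, the square and the tins clear of the fingers. Board centre (0.638,−0.303), axis 109.35°. Descending with a stop to check the tip height.

Request:
arm_command:
  translation:
    - [-2.7, 0.35, 0]
    - [-2.7, 0.35, 4]
    - [-2.7, 0.35, 8]
    - [-2.7, 0.35, 10.5]
    - [-2.7, 0.35, 10.5]
  turn: [0.01, 0.01, 0.01, 0.01, 0.01]
  hand: [0, 0, 0, 0, 0]

```text
clock: 9.78
eef_pos: [0.6343, -0.2973, 0.0201]
tool_rot: [0.577, 0.817, -0.001, -0.006]
ft_force: [-1.4, 1.0, -0.4]
grip_width: 0.0855
```

Run:
```python
from h import *
np.set_printoptions(precision=3,suppress=True)
o=get_obs()
p,d,i=snap('wrist');C=cloud(i,d)
plan((.638,-.303,-.017,109.35))
P=get_obs()['eef_pos'];a=np.radians(109.35);Y=np.array([np.sin(a),-np.cos(a)]);X=np.array([np.cos(a),np.sin(a)])
v=(C[...,:2]-P[:2])@Y;u=(C[...,:2]-P[:2])@X
for sg in(-1,1):
    m=(v*sg>.036)&(v*sg<.06)&(abs(u)<.02)&(C[...,2]>.03)&(d>0)
    q=C[m];k=np.argsort(q[:,2]);print(len(q),q[k][:200:40,2],'inner v',np.percentile(abs(v[m]),2))
m=(C[...,2]>.02)&(C[...,2]<.03)&(d>0)&(p.min(2)>80)&(abs(v)<.05)&(abs(u)<.1)
print('board centre v from mean of edges',np.percentile(v[m],[1,99]).round(4))
```

```text
now [ 0.636 -0.298  0.024] yaw 109.51 j [-0.44  0.77  0.37  1.18  0.    0.79] f [-1.   0.1  1. ] w 0.0854 t 9.83
[-0.5   0.01  4.08] turn 0.003 rows 1
7312 [0.057 0.059 0.06  0.061 0.062] inner v 0.03691589624819114
7934 [0.056 0.058 0.06  0.061 0.062] inner v 0.03723099292146935
board centre v from mean of edges [-0.028  0.029]
```

Request:
arm_command:
  translation:
    - [-0.5, 0, 1.5]
    - [-0.5, 0, 2.8]
    - [-0.5, 0, 3.6]
    - [-0.5, 0, 3.6]
    - [-0.5, 0, 3.6]
  turn: [0, 0, 0, 0, 0]
  hand: [0, 0, 0, 0, 0]

```text
clock: 10.25
eef_pos: [0.6414, -0.3059, -0.0078]
tool_rot: [0.578, 0.816, 0.0, 0.001]
ft_force: [-0.8, 0.1, 0.3]
grip_width: 0.0856
```

Request:
arm_command:
  translation:
    - [0, 0, 0]
    - [0, 0, 0]
    - [0, 0, 0]
    - [0, 0, 0]
    - [0, 0, 0]
  turn: [0, 0, 0, 0, 0]
  hand: [1, 1, 1, 1, 1]

```text
clock: 10.67
eef_pos: [0.642, -0.3064, -0.0065]
tool_rot: [0.578, 0.816, 0.0, 0.002]
ft_force: [-1.9, 0.5, 5.8]
grip_width: 0.0574
```

Run:
```python
from h import *
plan((.638,-.303,-.013,109.35))
```

```text
now [ 0.642  -0.3064 -0.0065] yaw 109.42 j [-0.45  0.8   0.35  1.12 -0.    0.79] f [-1.9  0.5  5.8] w 0.0574 t 10.67
[ 0.46 -0.26  0.65] turn 0.001 rows 1
```

The grip holds but is only about 7 mm deep. I'll regrip 5 mm lower for firmness, still clear of the fence height.

Request:
arm_command:
  translation:
    - [0, 0, 0]
    - [0, 0, 0]
    - [0, 0, 0]
    - [0.4, 0, 0.5]
    - [0.4, 0, 0.5]
  turn: [0, 0, 0, 0, 0]
  hand: [0, 0, 0, 0, 0]

```text
clock: 11.08
eef_pos: [0.6383, -0.3009, -0.0154]
tool_rot: [0.578, 0.816, -0.0, -0.001]
ft_force: [-0.3, 0.8, -0.6]
grip_width: 0.0854
```

Request:
arm_command:
  translation:
    - [0, 0, 0]
    - [0, 0, 0]
    - [0, 0, 0]
    - [0, 0, 0]
    - [0, 0, 0]
  turn: [0, 0, 0, 0, 0]
  hand: [0, 1, 1, 1, 1]

```text
clock: 11.5
eef_pos: [0.6398, -0.3023, -0.0133]
tool_rot: [0.578, 0.816, 0.0, 0.001]
ft_force: [-0.3, 0.4, 2.5]
grip_width: 0.0581
```

Request:
arm_command:
  translation:
    - [0, 0, 0]
    - [0, 0, 0]
    - [0, 0, 0]
  turn: [0, 0, 0]
  hand: [1, 1, 1]

```text
clock: 11.75
eef_pos: [0.6398, -0.3023, -0.0133]
tool_rot: [0.578, 0.816, 0.0, 0.001]
ft_force: [0.4, -0.4, 2.7]
grip_width: 0.0582
```

Run:
```python
from h import *
np.set_printoptions(precision=3,suppress=True)
p,d,i=snap('wrist');C=cloud(i,d)
P=get_obs()['eef_pos'];a=np.radians(109.35);Y=np.array([np.sin(a),-np.cos(a)]);X=np.array([np.cos(a),np.sin(a)])
v=(C[...,:2]-P[:2])@Y;u=(C[...,:2]-P[:2])@X
for sg in(-1,1):
    m=(v*sg>.032)&(v*sg<.045)&(abs(u)<.015)&(C[...,2]>.004)&(d>0)
    q=C[m];k=np.argsort(q[:,2]);print(len(q),q[k][:200:40,2])
m=(C[...,2]>.02)&(C[...,2]<.03)&(d>0)&(p.min(2)>80)&(abs(v)<.05)&(abs(u)<.1)
print(cv2.minAreaRect((C[m][:,:2]*1000).astype(np.float32)),np.percentile(v[m],[1,99]).round(4),'far edge u',np.percentile(u[m],[1,99]))
plan((.60,-.25,.10,109.4))
```

```text
2897 [0.019 0.022 0.024 0.025 0.027]
2793 [0.019 0.023 0.025 0.027 0.028]
((637.265380859375, -297.44586181640625), (75.57195281982422, 125.90635681152344), 19.364259719848633) [-0.029  0.027] far edge u [-0.052  0.068]
now [ 0.64  -0.302 -0.013] yaw 109.42 j [-0.44  0.8   0.33  1.1  -0.    0.79] f [ 0.8 -0.5  3.9] w 0.0583 t 11.8
[  6.26  -2.02 -11.33] turn 0.0 rows 4
```

Run:
```python
from h import *
plan((.638,-.30,.01,109.4),(.60,-.22,.12,109.4),(.57,-.08,.16,97),(.575,.06,.16,85),(.584,.193,.14,81),(.584,.193,.085,81))
```

```text
now [ 0.6399 -0.3023 -0.0133] yaw 109.42 j [-0.44  0.8   0.33  1.1  -0.    0.79] f [ 0.8 -0.5  3.9] w 0.0583 t 11.8
[ 0.28 -0.1  -2.33] turn 0.0 rows 1
[  8.81  -0.93 -11.  ] turn -0.0 rows 4
[14.2   1.82 -4.  ] turn 0.216 rows 4
[13.83  2.2  -0.  ] turn 0.209 rows 4
[13.33 -0.26  2.  ] turn 0.07 rows 4
[0.  0.  5.5] turn -0.0 rows 2
```

Request:
arm_command:
  translation:
    - [0, 0, -1]
    - [0, 0, -2.5]
    - [0, 0, -4.5]
    - [2, -0.2, -7]
    - [4, -0.5, -9]
  turn: [0, 0, 0, 0, 0]
  hand: [1, 1, 1, 1, 1]

```text
clock: 12.22
eef_pos: [0.6207, -0.2662, 0.0764]
tool_rot: [0.578, 0.816, -0.0, -0.001]
ft_force: [0.0, 0.1, -1.1]
grip_width: 0.0584
```

Request:
arm_command:
  translation:
    - [1, -0.1, -2]
    - [2, -0.2, -4]
    - [3.5, -0.4, -6]
    - [5, -0.5, -8]
    - [5, -0.5, -8]
  turn: [0, 0, 0, 0, 0]
  hand: [1, 1, 1, 1, 1]

```text
clock: 12.63
eef_pos: [0.6008, -0.2186, 0.1611]
tool_rot: [0.577, 0.817, 0.001, 0.002]
ft_force: [0.2, 0.2, -0.4]
grip_width: 0.0584
```

Run:
```python
from h import *
plan((.57,-.08,.16,97),(.575,.06,.16,85),(.584,.193,.14,81),(.584,.193,.085,81))
```

```text
now [ 0.6008 -0.2186  0.1611] yaw 109.55 j [-0.35  0.54  0.33  1.35  0.    0.88] f [ 0.2  0.2 -0.4] w 0.0584 t 12.63
[14.1   1.73  0.11] turn 0.219 rows 4
[13.83  2.2  -0.  ] turn 0.209 rows 4
[13.33 -0.26  2.  ] turn 0.07 rows 4
[0.  0.  5.5] turn -0.0 rows 2
```

Request:
arm_command:
  translation:
    - [3.5, 0.4, 0]
    - [7, 0.9, 0]
    - [10.6, 1.3, 0]
    - [14.1, 1.7, 0]
  turn: [0.05, 0.11, 0.16, 0.22]
  hand: [1, 1, 1, 1]

```text
clock: 12.97
eef_pos: [0.5677, -0.0809, 0.1547]
tool_rot: [0.665, 0.747, -0.001, -0.001]
ft_force: [0.3, 0.5, -2.0]
grip_width: 0.0583
```

Request:
arm_command:
  translation:
    - [3.4, 0.5, 0]
    - [6.9, 1.1, 0]
    - [10.4, 1.6, 0]
    - [13.8, 2.2, 0]
  turn: [0.05, 0.1, 0.15, 0.21]
  hand: [1, 1, 1, 1]

```text
clock: 13.3
eef_pos: [0.5736, 0.059, 0.155]
tool_rot: [0.74, 0.673, -0.001, -0.001]
ft_force: [1.4, -0.4, -1.9]
grip_width: 0.058
```

Request:
arm_command:
  translation:
    - [3.4, -0.1, 0.5]
    - [6.7, -0.1, 1]
    - [10, -0.2, 1.5]
    - [13.3, -0.3, 2]
    - [13.3, -0.3, 2]
  turn: [0.02, 0.04, 0.06, 0.07, 0.07]
  hand: [1, 1, 1, 1, 1]

```text
clock: 13.72
eef_pos: [0.5824, 0.1962, 0.1332]
tool_rot: [0.76, 0.65, -0.001, -0.002]
ft_force: [-0.5, -0.7, -2.3]
grip_width: 0.0578
```

Run:
```python
from h import *
np.set_printoptions(precision=4,suppress=True)
p,d,i=snap('top');C=cloud(i,d);Z=C[...,2]
save('t2.png',np.hstack([cv2.resize(p[130:270,180:350],None,fx=3,fy=3,interpolation=2)]))
pw,dw,iw=snap('wrist');save('w4.png',pw);Cw=cloud(iw,dw);np.savez('w4.npz',C=Cw,p=pw)
for n in('corner','short_fence','long_fence'):
    for r in spot_point('wrist',n)[:1]: print(n,r,w(iw,r['location'],.086))
plan((.584,.193,.085,81))
```

```text
corner {'location': [70.9, 412.1], 'conf': 0.84} [0.6485 0.274  0.086 ]
long_fence {'location': [243.7, 410.5], 'conf': 0.91} [0.6392 0.1623 0.086 ]
now [0.5835 0.1892 0.1356] yaw 80.7 j [ 0.31  0.5   0.2   1.27 -0.    2.05] f [ 0.1 -0.1 -1.3] w 0.058 t 13.97
[ 0.38 -0.01  5.06] turn -0.005 rows 2
```

View pics/w4.png

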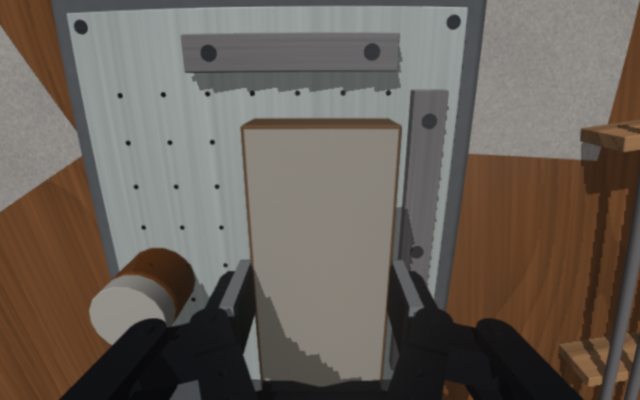

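The wrist view shows the board at (250,320) ahead of both fences: the short one at (52,290), the long one at (170,428). The jar at (295,140) is clear. The network's corner (0.6485,0.274) agrees with mine (0.648,0.274). Measuring the board-to-fence gap and angle from depth.

Run:
```python
from h import *
np.set_printoptions(precision=4,suppress=True)
z=np.load('w4.npz');C=z['C'];Z=C[...,2]
v,u=np.mgrid[:400,:640]
def edge(m,ax,side):  # line fit of mask boundary: per row/col extreme
    pts=[]
    for k in np.unique((v if ax==0 else u)[m]):
        mm=np.where((m[k] if ax==0 else m[:,k]))[0]
        e=mm.min() if side<0 else mm.max()
        pts.append(C[k,e,:2] if ax==0 else C[e,k,:2])
    pts=np.array(pts);f=cv2.fitLine((pts*1000).astype(np.float32),cv2.DIST_HUBER,0,.01,.01).ravel()
    return np.degrees(np.arctan2(f[1],f[0])),f[2:]
B=(Z>.165)&(Z<.185)&(v>125)&(v<255)&(u>235)&(u<405)
print('board top z',np.median(Z[B]),'right',edge(B&(v>140),0,1),'left',edge(B&(v>140),0,-1),'end',edge(B&(u>255)&(u<390),1,-1))
F=(Z>.092)&(Z<.1)&(u>400)&(u<455)&(v>95)&(v<200)
print('long inner',edge(F,0,-1),'outer',edge(F,0,1))
S=(Z>.092)&(Z<.1)&(v>28)&(v<76)&(u>190)&(u<395)
print('short inner',edge(S,1,1),'outer',edge(S,1,-1))
```

```text
board top z 0.17179200637167646 right (np.float32(81.14961), array([617.1439, 225.8282], dtype=float32)) left (np.float32(81.01609), array([558.2454, 231.5466], dtype=float32)) end (np.float32(-9.062836), array([583.5654, 262.5088], dtype=float32))
long inner (np.float32(80.816124), array([641.9907, 235.4243], dtype=float32)) outer (np.float32(81.60483), array([660.5341, 227.6745], dtype=float32))
short inner (np.float32(-8.560697), array([585.0181, 283.8203], dtype=float32)) outer (np.float32(-8.484285), array([593.4836, 302.2684], dtype=float32))
```

The board is aligned within 0.3°, with gaps of about 23 mm to the long fence (tool y) and 21 mm to the short one (tool x). Lowering, then closing most of the gap.

Request:
arm_command:
  translation:
    - [0, 0, 2]
    - [0, 0, 4]
    - [0, 0, 5.2]
    - [0, 0, 5.5]
    - [0, 0, 5.5]
  turn: [0, 0, 0, 0, 0]
  hand: [1, 1, 1, 1, 1]

```text
clock: 14.38
eef_pos: [0.583, 0.1889, 0.0801]
tool_rot: [0.762, 0.647, -0.001, -0.0]
ft_force: [-0.4, 0.2, -2.0]
grip_width: 0.058
```

Request:
arm_command:
  translation:
    - [0.8, 0.9, 0]
    - [1.5, 1.6, 0]
    - [1.7, 1.9, 0]
    - [1.7, 1.9, 0]
    - [1.7, 1.9, 0]
  turn: [0, 0, 0, 0, 0]
  hand: [1, 1, 1, 1, 1]

```text
clock: 14.8
eef_pos: [0.6055, 0.2039, 0.0819]
tool_rot: [0.762, 0.648, 0.0, 0.0]
ft_force: [0.1, 1.0, -2.3]
grip_width: 0.0581
```

```bash
cat > m.py <<'E'
from h import *
np.set_printoptions(precision=4,suppress=True)
p,d,i=snap('wrist');C=cloud(i,d);Z=C[...,2];np.savez('last.npz',C=C,p=p)
c=np.array([.539,.129]);a=np.radians(81.1);ey=np.array([np.cos(a),np.sin(a)]);ex=np.array([np.sin(a),-np.cos(a)])
X=(C[...,:2]-c)@ex;Y=(C[...,:2]-c)@ey   # bed frame
B=(Z>.105)&(Z<.125)&(X>-.02)&(X<.10)&(Y>.08)&(Y<.175)&(p.min(2)>60)
print('board top z',np.median(Z[B]),'X range at far half',np.percentile(X[B],[.5,99.5]),'Y end',np.percentile(Y[B],99.5))
S=(Z>.092)&(Z<.1)&(Y>.15)&(Y<.19)&(X>-.04)&(X<.07);L=(Z>.092)&(Z<.1)&(X>.08)&(X<.11)&(Y>.06)&(Y<.148)
print('short face Y',np.percentile(Y[S],1),'long face X',np.percentile(X[L],1),S.sum(),L.sum())
o=get_obs();f=np.array(o['ft_force']);print('force bed x,y,z',f[:2]@ex,f[:2]@ey,f[2],'tau',np.array(o['ft_torque']))
e=np.array(o['eef_pos']);print('tcp bed',(e[:2]-c)@ex,(e[:2]-c)@ey,e[2]);plan()
E
python3 m.py
```

```text
board top z 0.12012438957792108 X range at far half [0.0216 0.0854] Y end 0.1520302894567452
short face Y 0.15981585271536639 long face X 0.08923582296545114 12803 4667
force bed x,y,z -0.7891958979475212 -0.9700612173482175 -3.4387039817268326 tau [-0.0504  0.1079 -0.0279]
tcp bed 0.053703521761313586 0.08415285744502302 0.08161909682180793
now [0.6051 0.2038 0.0816] yaw 80.75 j [ 0.32  0.59  0.2   1.18 -0.    2.06] f [-0.9 -0.8 -3.4] w 0.0583 t 14.85
```

Underside is 9 mm above the bed. Lowering to a light contact.

Request:
arm_command:
  translation:
    - [0, 0, 0.5]
    - [0, 0, 0.85]
    - [0, 0, 0.85]
    - [0, 0, 0.85]
  turn: [0, 0, 0, 0]
  hand: [1, 1, 1, 1]

```text
clock: 15.18
eef_pos: [0.6049, 0.204, 0.0727]
tool_rot: [0.762, 0.648, -0.0, 0.0]
ft_force: [-1.3, -1.0, 0.7]
grip_width: 0.0583
```

```bash
python3 m.py
```

```text
board top z 0.11098580749813158 X range at far half [0.019  0.0869] Y end 0.152026856038814
short face Y 0.15359444821280396 long face X 0.08657290136167226 14572 5750
force bed x,y,z -1.209185492048334 -0.7859171597707406 1.4845882588322015 tau [-0.1907  0.1094  0.0232]
tcp bed 0.0535131811968836 0.08429519781642938 0.07269697068109185
now [0.6049 0.204  0.0727] yaw 80.77 j [ 0.33  0.59  0.19  1.16 -0.    2.06] f [-1.3 -0.6  1.5] w 0.0581 t 15.23
```

The board is flat on the bed. Closing towards the short fence (tool x) first.

Request:
arm_command:
  translation:
    - [0.2, 0, 0]
    - [0.4, 0, 0]
    - [0.5, 0, 0]
    - [0.5, 0, 0]
  turn: [0, 0, 0, 0]
  hand: [1, 1, 1, 1]

```text
clock: 15.57
eef_pos: [0.6062, 0.2094, 0.0727]
tool_rot: [0.762, 0.648, 0.0, 0.0]
ft_force: [-0.2, -1.3, 1.2]
grip_width: 0.0585
```

```bash
python3 m.py
```

```text
board top z 0.1109761467953728 X range at far half [0.0195 0.0873] Y end 0.15753115566132028
short face Y 0.15908574190112543 long face X 0.08695325777861355 14101 5063
force bed x,y,z -0.061341777102543744 -1.6170579820287994 1.3812086329265163 tau [-0.2735  0.0195 -0.0029]
tcp bed 0.053916720689939315 0.08981199621517366 0.07266268517522474
now [0.6062 0.2094 0.0727] yaw 80.79 j [ 0.33  0.6   0.2   1.17 -0.    2.06] f [-0.3 -1.6  1.4] w 0.0585 t 15.62
```

Request:
arm_command:
  translation:
    - [0.1, 0, 0]
    - [0.2, 0, 0]
    - [0.3, 0, 0]
    - [0.3, 0, 0]
  turn: [0, 0, 0, 0]
  hand: [1, 1, 1, 1]

```text
clock: 15.95
eef_pos: [0.6063, 0.2101, 0.0727]
tool_rot: [0.762, 0.648, -0.001, 0.001]
ft_force: [-1.4, -7.9, 2.6]
grip_width: 0.0585
```

```bash
python3 m.py|tail -3
```

```text
force bed x,y,z -0.47568245882830473 -6.70978835141712 2.3932893350797992 tau [-1.3467  0.1363  0.0714]
tcp bed 0.05390719238556581 0.09055220771697903 0.07267640569948831
now [0.6063 0.2101 0.0727] yaw 80.73 j [ 0.34  0.6   0.2   1.17 -0.    2.07] f [-1.5 -6.6  2.4] w 0.058 t 16.0
```

Contact with the short fence (about 7 N). Now the long fence (tool y).

Request:
arm_command:
  translation:
    - [0, 0.1, 0]
    - [0, 0.2, 0]
    - [0, 0.3, 0]
    - [0, 0.3, 0]
  turn: [0, 0, 0, 0]
  hand: [1, 1, 1, 1]

```text
clock: 16.33
eef_pos: [0.6065, 0.2101, 0.0728]
tool_rot: [0.762, 0.648, -0.003, -0.001]
ft_force: [-8.4, -5.1, 6.8]
grip_width: 0.0583
```

```bash
python3 m.py|tail -3
```

```text
force bed x,y,z -6.7951287864168455 -7.497665960925358 7.216909657701816 tau [-1.2311  1.5146  0.2224]
tcp bed 0.05406224479899313 0.09057656177494985 0.07274538533021493
now [0.6064 0.2101 0.0727] yaw 80.79 j [ 0.33  0.61  0.21  1.18 -0.    2.07] f [-7.9 -6.4  7.2] w 0.0584 t 16.38
```

The TCP barely moved in x, so this could be friction at the short fence rather than contact with the long one. I'll relieve the short fence and push y to tell which.

Request:
arm_command:
  translation:
    - [-0.2, 0, -0.1]
    - [-0.25, 0.1, -0.1]
    - [-0.25, 0.2, -0.1]
    - [-0.25, 0.3, -0.1]
    - [-0.25, 0.3, -0.1]
  turn: [0, 0, 0, 0, 0]
  hand: [1, 1, 1, 1, 1]

```text
clock: 16.8
eef_pos: [0.608, 0.2095, 0.0731]
tool_rot: [0.761, 0.649, -0.003, -0.003]
ft_force: [-11.9, -1.3, 5.8]
grip_width: 0.0578
```

```bash
python3 m.py|tail -5
```

```text
board top z 0.11151570029944619 X range at far half [0.0217 0.0894] Y end 0.15787249944747714
short face Y 0.1595002717036938 long face X 0.0886793416319901 13877 4476
force bed x,y,z -10.316798292644314 -2.0926509442946264 5.373809123493331 tau [-0.0443  2.0876  0.3547]
tcp bed 0.05567809780791623 0.09012642108076178 0.0730717080224002
now [0.608  0.2094 0.0731] yaw 80.9 j [0.33 0.61 0.21 1.18 0.   2.06] f [-10.5  -0.5   5.4] w 0.058 t 16.85
```

Request:
arm_command:
  translation:
    - [0, 0.1, 0]
    - [0, 0.2, 0]
    - [0, 0.2, 0]
  turn: [0, 0, 0]
  hand: [1, 1, 1]

```text
clock: 17.1
eef_pos: [0.608, 0.2094, 0.0731]
tool_rot: [0.761, 0.649, -0.004, -0.004]
ft_force: [-16.2, 0.3, 8.7]
grip_width: 0.0579
```

```bash
python3 m.py|tail -3
```

```text
force bed x,y,z -14.930765239403632 -3.327946076494596 8.570820522657506 tau [-0.0114  3.0875  0.4332]
tcp bed 0.05574623849870571 0.0900815916588041 0.07318618321960216
now [0.608  0.2094 0.0732] yaw 80.95 j [0.33 0.61 0.22 1.19 0.   2.06] f [-15.3  -1.    8.6] w 0.0583 t 17.15
```

The long fence is firm: force rose 10→15 N with no motion. Easing that push, then pressing into the short fence.

Request:
arm_command:
  translation:
    - [0, -0.35, 0]
    - [0.15, -0.35, 0]
    - [0.3, -0.35, 0]
    - [0.45, -0.35, 0]
    - [0.45, -0.35, 0]
  turn: [0, 0, 0, 0, 0]
  hand: [1, 1, 1, 1, 1]

```text
clock: 17.57
eef_pos: [0.6079, 0.2098, 0.0728]
tool_rot: [0.762, 0.648, -0.005, 0.001]
ft_force: [-9.3, -10.3, 5.3]
grip_width: 0.0581
```

```bash
python3 m.py
```

```text
board top z 0.11114353062101255 X range at far half [0.0215 0.0893] Y end 0.1584437670695759
short face Y 0.15996579885077344 long face X 0.08860430066720741 13964 4472
force bed x,y,z -8.723787387430644 -11.372535543238444 6.085349296982958 tau [-2.0083  1.9193  0.6066]
tcp bed 0.05559992975012051 0.090505504155463 0.07283090762207911
now [0.6079 0.2098 0.0728] yaw 80.78 j [ 0.33  0.61  0.21  1.18 -0.    2.07] f [-10.4  -9.9   6.1] w 0.0582 t 17.62
```

Request:
arm_command:
  translation:
    - [0, 0.1, 0]
    - [0.05, 0.2, 0]
    - [0.05, 0.2, 0]
    - [0.05, 0.2, 0]
  turn: [0, 0, 0, 0]
  hand: [1, 1, 1, 1]

```text
clock: 17.95
eef_pos: [0.6079, 0.2098, 0.0728]
tool_rot: [0.762, 0.648, -0.006, -0.001]
ft_force: [-15.3, -10.7, 10.0]
grip_width: 0.0582
```

```bash
cat >> m.py <<'E'
M=B&(X>.03)&(X<.078)&(Y>.11)&(Y<.152);A=np.c_[X[M],Y[M],np.ones(M.sum())];s=np.linalg.lstsq(A,Z[M],rcond=None)[0];print('board tilt deg about y,x',np.degrees(s[:2]),M.sum())
q=[]
for y0 in np.arange(.105,.156,.01):
    k=B&(abs(Y-y0)<.004);q.append(np.percentile(X[k],[1,99])*1000 if k.sum()>20 else [0,0])
print('edges along Y',np.array(q).round(1).tolist())
save('w5.png',p)
t,dt,it=snap('top');save('t5.png',cv2.resize(t[130:270,180:350],None,fx=3,fy=3,interpolation=2))
E
python3 m.py
```

```text
board top z 0.11117479833306682 X range at far half [0.0217 0.0894] Y end 0.15846699017044727
short face Y 0.15996617622387657 long face X 0.08856270187366401 13931 4482
force bed x,y,z -12.668646844769404 -13.295492949617467 9.442538337229163 tau [-2.0691  2.7707  0.618 ]
tcp bed 0.05559438784167626 0.09046116098950893 0.0728624953003208
now [0.6079 0.2098 0.0729] yaw 80.79 j [ 0.33  0.61  0.22  1.19 -0.    2.07] f [-14.6 -11.2   9.4] w 0.058 t 18.0
board tilt deg about y,x [-0.4953 -0.074 ] 12379
edges along Y [[20.7, 89.7], [26.5, 83.6], [26.7, 83.8], [26.7, 83.9], [26.8, 83.9], [27.2, 84.1]]
```

View pics/w5.png

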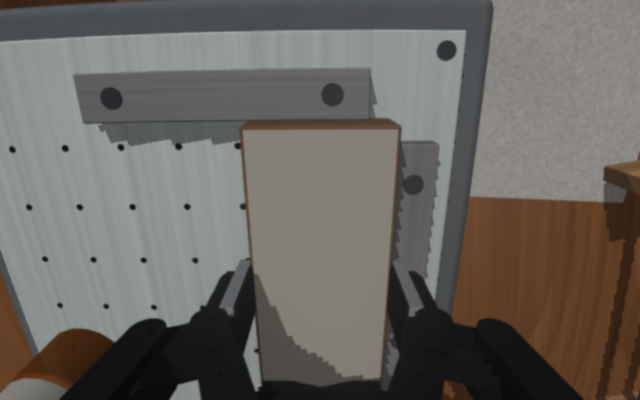

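The wrist view shows the board end at the short fence (120,320) and its side along the long fence (x≈400), with the jar untouched. Checking relative tilt and yaw against the bed in the same picture.

Run:
```python
from h import *
np.set_printoptions(precision=3,suppress=True)
z=np.load('last.npz');C=z['C'];p=z['p'];Z=C[...,2];v,u=np.mgrid[:400,:640]
c=np.array([.539,.129]);a=np.radians(81.1);ey=np.array([np.cos(a),np.sin(a)]);ex=np.array([np.sin(a),-np.cos(a)])
X=(C[...,:2]-c)@ex;Y=(C[...,:2]-c)@ey
def tilt(M):
    s=np.linalg.lstsq(np.c_[X[M],Y[M],np.ones(M.sum())],Z[M],rcond=None)[0];return np.degrees(s[:2]),s@[.055,.13,1]
print('bed',tilt((Z>.082)&(Z<.090)&(X>-.1)&(X<.02)&(Y>.06)&(Y<.15)))
print('board',tilt((Z>.106)&(Z<.116)&(X>.03)&(X<.08)&(Y>.1)&(Y<.152)))
def side(m,rows,sgn):
    P=[]
    for r in rows:
        k=np.where(m[r])[0]
        if len(k): j=k.max() if sgn>0 else k.min();P.append((X[r,j],Y[r,j]))
    P=np.array(P)*1000;f=np.polyfit(P[:,1],P[:,0],1);return np.degrees(np.arctan(f[0])),np.polyval(f,130),len(P)
Bm=(Z>.106)&(Z<.116)&(p.min(2)>60)
print('board right',side(Bm,range(135,250),1),'left',side(Bm,range(135,250),-1))
F=(Z>.09)&(Z<.102)&(u>398)&(u<450)
print('fence inner',side(F,range(150,240),-1),'outer',side(F,range(150,240),1))
def end(m,cols,sgn):
    P=[]
    for q in cols:
        k=np.where(m[:,q])[0]
        if len(k): j=k.max() if sgn>0 else k.min();P.append((X[j,q],Y[j,q]))
    P=np.array(P)*1000;f=np.polyfit(P[:,0],P[:,1],1);return np.degrees(np.arctan(f[0])),np.polyval(f,55)
print('board end',end(Bm,range(255,390),-1))
S=(Z>.09)&(Z<.102)&(v<125)&(v>65);print('short far side',end(S,range(100,350),-1),'near side',end(S,range(100,235),1))
# plate outer edges for a bed-frame check: far edge X=115, left edge Y=195
T=np.load('top1.npz')
```

```text
bed (array([-0.047, -0.037]), np.float64(0.08569051248326016))
board (array([-0.502, -0.087]), np.float64(0.11116789730198623))
board right (np.float64(0.6239267898871805), np.float64(84.26905246590664), 115) left (np.float64(0.6447197196985638), np.float64(26.098786542840436), 115)
fence inner (np.float64(-3.7628513036147284), np.float64(89.5660166319477), 90) outer (np.float64(-0.02939043130345276), np.float64(104.99364645944999), 90)
board end (np.float64(0.21285257848086506), np.float64(158.541738831366))
short far side (np.float64(0.21112852357432807), np.float64(179.8031795356786)) near side (np.float64(-0.04416900171764338), np.float64(160.00081444194282))
```

Board is yawed about 0.5° clockwise relative to the long fence (torque about z agrees), so it touches mainly at the far end. It also rolls 0.5° from the push. Turning slightly anticlockwise and easing the x push.

Request:
arm_command:
  translation:
    - [0, -0.15, 0]
    - [0, -0.15, 0]
    - [0, -0.15, 0]
    - [0, -0.15, 0]
  turn: [-0.01, -0.02, -0.02, -0.02]
  hand: [1, 1, 1, 1]

```text
clock: 18.38
eef_pos: [0.6081, 0.2099, 0.0728]
tool_rot: [0.757, 0.654, -0.005, -0.0]
ft_force: [-10.3, -10.1, 6.1]
grip_width: 0.0581
```

```bash
cat > n.py <<'E'
from h import *
np.set_printoptions(precision=3,suppress=True)
p,d,i=snap('wrist');C=cloud(i,d)
Z=C[...,2];v,u=np.mgrid[:400,:640]
c=np.array([.539,.129]);a=np.radians(81.1);ey=np.array([np.cos(a),np.sin(a)]);ex=np.array([np.sin(a),-np.cos(a)])
X=(C[...,:2]-c)@ex;Y=(C[...,:2]-c)@ey
def tilt(M):
    s=np.linalg.lstsq(np.c_[X[M],Y[M],np.ones(M.sum())],Z[M],rcond=None)[0];return np.degrees(s[:2])
print('tilt',tilt((Z>.106)&(Z<.116)&(X>.03)&(X<.08)&(Y>.1)&(Y<.152)))
def side(m,rows,sgn):
    P=[]
    for r in rows:
        k=np.where(m[r])[0]
        if len(k): j=k.max() if sgn>0 else k.min();P.append((X[r,j],Y[r,j]))
    P=np.array(P)*1000;f=np.polyfit(P[:,1],P[:,0],1);return np.degrees(np.arctan(f[0])),np.polyval(f,130),len(P)
Bm=(Z>.106)&(Z<.116)&(p.min(2)>60)
print('board right',side(Bm,range(135,250),1),'left',side(Bm,range(135,250),-1))
F=(Z>.09)&(Z<.102)&(u>398)&(u<450);print('fence outer',side(F,range(150,240),1))
o=get_obs();f=np.array(o['ft_force']);print('force bed x,y,z',f[:2]@ex,f[:2]@ey,f[2],'tau',np.array(o['ft_torque']))
e=np.array(o['eef_pos']);print('tcp bed',(e[:2]-c)@ex,(e[:2]-c)@ey,e[2]);plan()
E
python3 n.py
```

```text
tilt [-0.425 -0.065]
board right (np.float64(0.20663556108423867), np.float64(84.05110379392879), 115) left (np.float64(0.2557051085804535), np.float64(25.892434253328528), 115)
fence outer (np.float64(0.014153423739249906), np.float64(105.00479949930697), 90)
force bed x,y,z -9.558791614023443 -12.074136625143034 6.623959399019219 tau [-1.922  2.139 -1.159]
tcp bed 0.05576524703589475 0.09055546524918177 0.07285170419772943
now [0.608 0.21  0.073] yaw 81.62 j [ 0.33  0.61  0.22  1.19 -0.    2.05] f [-11.3 -10.4   6.6] w 0.0583 t 18.43
```

The residual torque has reversed: the fence now resists anticlockwise turning, so the side is flush. Relaxing the twist a little and settling for a moment.

Request:
arm_command:
  translation:
    - [0, 0, 0]
    - [0, 0, 0]
    - [0, 0, 0]
    - [0, 0, 0]
    - [0, 0, 0]
  turn: [0.007, 0.007, 0.007, 0.007, 0.007]
  hand: [1, 1, 1, 1, 1]

```text
clock: 18.85
eef_pos: [0.6081, 0.2098, 0.0728]
tool_rot: [0.758, 0.652, -0.005, 0.0]
ft_force: [-10.9, -10.0, 5.7]
grip_width: 0.0581
```

Request:
arm_command:
  translation:
    - [0, 0, 0]
    - [0, 0, 0]
    - [0, 0, 0]
    - [0, 0, 0]
    - [0, 0, 0]
  turn: [0, 0, 0, 0, 0]
  hand: [1, 1, 1, 1, 1]

```text
clock: 19.27
eef_pos: [0.6081, 0.2099, 0.0728]
tool_rot: [0.758, 0.652, -0.005, 0.0]
ft_force: [-10.7, -9.7, 7.5]
grip_width: 0.0582
```

```bash
python3 n.py
python3 - <<'E'
from h import *
t,dt,it=snap('top');s,_,_=snap('side')
save('fin.png',np.hstack([cv2.resize(t[100:300,170:490],(512,320),interpolation=2),cv2.resize(s[180:340,220:380],(288,320),interpolation=2)]))
E
```

```text
tilt [-0.41  -0.085]
board right (np.float64(-0.04188088616780386), np.float64(84.06038226681063), 115) left (np.float64(0.24829633406834545), np.float64(25.947606675269668), 115)
fence outer (np.float64(-0.013739089753493547), np.float64(104.96342588212407), 90)
force bed x,y,z -9.030449085628245 -12.141208471637716 6.417042018249034 tau [-2.012  2.142 -0.272]
tcp bed 0.055723911558492246 0.09058215989601895 0.07282885099870098
now [0.608 0.21  0.073] yaw 81.36 j [ 0.33  0.61  0.22  1.19 -0.    2.06] f [-10.8 -10.6   6.4] w 0.0582 t 19.32
```

View pics/fin.png

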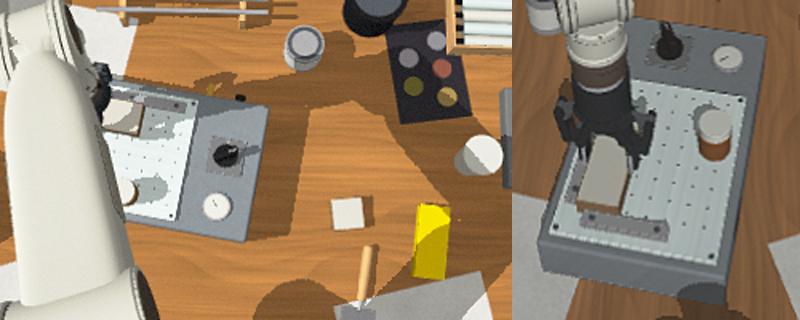

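The final view shows the board in the corner (side view (600,175)), the switch bar turned (228,155), and the jar, tin, cup, square, yellow board and knife in place. Handing in.

```bash
python3 -c "
from workcell import *
print(job_done())"
```

```text
the job is handed in; nothing more can be done
None
```

I turned the switch on, then pressed the white long sample board flat into the fence corner. I handed the job in at about 19 s with the gripper still holding the board.

**Switch:** the bar measured 59.5° from its off position, taken from depth after I let go. I did not separately confirm that the pump was drawing.

**Board seating:** the last checks showed about 9 N on the long fence and 12 N on the short fence. Pushing harder on the long fence moved nothing, and contact with the short fence came back at the same position. The board was in line with the long fence to about 0.0–0.25°, depending on which edge I measured, after I corrected a 0.5° yaw.

**Other things:** in the final picture everything else looked unmoved.

**Disagreements and faults:**
- **Tool height:** the real fingertips stood about 40 mm higher than the reported tool position and `tip_reach` implied. My first close on the switch therefore shut on air; after that I used camera depth for heights.
- **Board grip:** I gripped the board twice because the first hold was shallow.
- **Board tilt:** the board kept a roll of about 0.4° under the sideways push, roughly 0.4 mm across its width, so it is very slightly off perfectly flat.

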